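# Bring up the laser bench in its safe order

### The arm

A 6-joint arm with a two-finger parallel gripper is mounted at the origin on the work surface. World frame = base frame: x ahead of the robot, y to its left, z up, the work surface at z = 0. Lengths are in mm, angles in degrees, forces in N, time in s.
With the tool pointing down it reaches from about 350 to 850 mm from the base axis. Payload 8.1 kg.
Tool frame: the origin (TCP) lies between the finger pads; the fingertips stand 11 mm ahead of it and the grasp point (between the pads) lies 8 mm behind it; z points along the fingers, y is the line along which they close (so a half turn about z gives the same grasp; the last joint's range is limited). The gripper opens to 85 mm and grips with 20 to 120 N. Pads are 22 mm wide; open, the fingers measure 114 mm over their backs; the gripper's body (76 mm by 85 mm) begins 54 mm behind the grasp point. The pads swing forward as they close: fully open they stand 13 mm farther back than shut.
Start: joints at [63.002, 7.471, 85.268, -0, 87.261, -4.893], TCP at [225.76, 555.912, 242.292] pointing down, gripper open.
Joint ranges: [-169.43, 169.43], [-51.17, 129.36], [1.28, 143.12], [-76.62, 256.62], [0, 156.53], [-152.29, 152.29]. Speed limits (degrees/s): [136.94, 136.94, 159.86, 180, 180, 180].

### API

Orientations are given as [roll, pitch, yaw] about the fixed x, y, z axes, in that order (R = Rz(yaw) Ry(pitch) Rx(roll)).
In Python, from bench import r, snapshot, get_calibration gives the robot as it stands.
- The arm moves only by the tool step_arm, never from a script. Its argument "rows" is a list of rows, each a list of 2 entries, a list of its own where there are three numbers: the shift along the tool's x, y, z in mm, then the turn about the tool's z in degrees. In form: [[[tx, ty, tz], yaw], ...]. A call has 1 to 12 rows; each row is the pose to reach, as a shift and turn from the pose commanded when the call began, along the tool's axes at that moment; what a row does not reach only later rows make up. A row lasts 1/10 s, in which the tool goes at most 50 mm and 8.59 degrees, less where a joint would pass 70% of its speed; a pose out of reach is approached as far as the arm can. A call with a gripper value outside its range is refused whole. "fingers" is the opening, from 0 (shut) to 1 (fully open), set as the call begins (left out, the last holds). The fingers move at their own pace and stop on an object; "squeeze" is the grip in N (left out, the last holds). Time passes only in rows, so rows that repeat a pose let the fingers close. It gives the time, the measured TCP pose, the force, the opening and the grip force at its end, in the units of the state.
- r.sense(): the state, without advancing time (a new reading comes with each control period).
- snapshot(name): name is "side" or "top"; returns the picture (420x560x3 uint8, blue, green, red); there is no depth.
- get_calibration(name): a dict with "fovy" (degrees; the focal length in pixels is half the picture's height over the tangent of half this angle, whatever the lens; pixels are square), "cx", "cy" (the principal point, pixels), "eye" and "orientation" of the camera in the world. Camera axes: x right, y up, looking along -z (the intrinsics and any distortion apply to the point x, -y, -z); pixel columns grow to the right and rows downward; lengths in mm; the calibration is good to about 2 mm. A picture is of the moment at which its call begins. get_calibration takes no time and is no camera call.
- r.hand_in(): hands the job in; it is judged then, once.
The state is a dict: "time": time; "joint_pos": joint angles; "qd": joint speeds; "joint_efforts": joint torques, N m; "tool_pos": TCP position; "tcp_rot": TCP orientation; "ft_force": force on the tool from outside, world axes, zero at the start; "wrist_torque": the same for the moment, N m; "finger_gap": finger opening in mm; "grip_force": force on a finger pad.
Only numpy, scipy, OpenCV 4.12 (cv2) and the standard library are available. Lean on these libraries where they do the work, as an engineer would, in place of code of your own. Each camera call takes 0.05 s, during which the arm holds its last target. There are 200 camera calls.

### The job

Switch on the laser bench in its safe order: with a fingertip press the green key on the white laser driver, then the yellow key on the black shutter controller, then the blue key on the red power meter, each gently and fully down, where it stays. Leave the white key on the blue stage controller up, do not lift or shove any of the four boxes, and leave the lens, the screwdriver and the bottle where they are.

Things in the scene. Friction and masses are not known exactly. Their poses are not given: they have to be found in the camera images.
- green_key (a joint): Latching key: its value is 0 m when up and 0.008 fully down. The whole key sits in a sprung collar that yields about 1 mm per 3 N (up to 6 mm), so fully down is a soft stop. It starts up, needs 3 to 4 N to push, has no spring and stays at whatever depth it is left; it counts as down beyond 0.0055.
- green_key_top (a point): Green cap, 26 mm in diameter, up it stands 16 mm proud of the box (8 mm when fully down); this point is the centre of the cap's top face and sinks with it, z up. Its height up: 66 mm above the table.
- yellow_key (a joint): Latching key: its value is 0 m when up and 0.008 fully down. The whole key sits in a sprung collar that yields about 1 mm per 3 N (up to 6 mm), so fully down is a soft stop. It starts up, needs 3 to 4 N to push, has no spring and stays at whatever depth it is left; it counts as down beyond 0.0055.
- yellow_key_top (a point): Yellow cap, 26 mm in diameter, up it stands 16 mm proud of the box (8 mm when fully down); this point is the centre of the cap's top face and sinks with it, z up. Its height up: 56 mm above the table.
- blue_key (a joint): Latching key: its value is 0 m when up and 0.008 fully down. The whole key sits in a sprung collar that yields about 1 mm per 3 N (up to 6 mm), so fully down is a soft stop. It starts up, needs 3 to 4 N to push, has no spring and stays at whatever depth it is left; it counts as down beyond 0.0055.
- blue_key_top (a point): Blue cap, 26 mm in diameter, up it stands 16 mm proud of the box (8 mm when fully down); this point is the centre of the cap's top face and sinks with it, z up. Its height up: 50 mm above the table.
- white_key (a joint): Latching key: its value is 0 m when up and 0.008 fully down. The whole key sits in a sprung collar that yields about 1 mm per 3 N (up to 6 mm), so fully down is a soft stop. It starts up, needs 3 to 4 N to push, has no spring and stays at whatever depth it is left; it counts as down beyond 0.0055. Not to be pressed.
- white_key_top (a point): White cap, 26 mm in diameter, up it stands 16 mm proud of the box (8 mm when fully down); this point is the centre of the cap's top face and sinks with it, z up. Its height up: 76 mm above the table. Not to be pressed.
- laser_driver: White laser driver box, 110 (x) x 80 (y) x 50 mm high, loose on rubber feet, about 0.8 kg; origin at the centre of its underside, green key 10 mm to its -x side of centre.
- shutter_box: Black shutter controller box, 90 x 74 x 40 mm high, loose on rubber feet, about 0.8 kg; origin at the centre of its underside, yellow key 8 mm to its -x side.
- power_meter: Red optical power meter with a dark green screen, 114 x 80 x 34 mm high, loose on rubber feet, about 0.8 kg; origin at the centre of its underside, blue key 18 mm to its -x side.
- stage_box: Blue stage controller box, 104 x 80 x 60 mm high, loose on rubber feet, about 0.8 kg; origin at the centre of its underside, white key at its centre. Bystander.
- lens: Bystander: a lens on a post, black ring 38 mm in diameter centred 92 mm up, on a foot 50 mm in diameter; 111 mm tall in all; origin under its foot.
- driver_tool: Bystander: a screwdriver 160 mm long lying along its x axis, handle to -x; origin under its middle.
- cleaner: Bystander: amber bottle of lens cleaner, 40 mm in diameter, 85 mm tall, standing; origin under its centre.
Not all that is in view belongs to the job. What is shaped like the shutter_box but orange or purple is not meant.

How it is judged (in metres and radians):
On the way, in this order (a step that is already met when the one before it is completed fails the run):
1. the green key is pressed down (value of joint green_key above 0.0055 m), for 0.1 s.
2. the yellow key is pressed down (value of joint yellow_key above 0.0055 m), for 0.1 s.
3. the blue key is pressed down (value of joint blue_key above 0.0055 m), for 0.1 s.
At the end, for the whole second after the job is handed in: The green, yellow and blue keys are down by more than 5.5 mm of their 8 mm, the white key is up (less than 3 mm), and the four boxes, the lens, the screwdriver and the bottle stand still and upright within 20 mm of where they began (value of joint each of green_key, yellow_key, blue_key above 0.0055 m and value of joint white_key below 0.003 m and distance of each of laser_driver, shutter_box, power_meter, stage_box, lens, driver_tool, cleaner from where it was at the start of the episode below 0.02 m and angle between each of laser_driver, shutter_box, power_meter, stage_box, lens, cleaner's own z axis and vertical below 0.2 rad and linear speed of each of laser_driver, shutter_box, power_meter, stage_box, lens, driver_tool, cleaner below 0.02 m/s); the robot touches nothing.
It fails at once if a key is pressed (3 mm) out of order: yellow before green is down, or blue before yellow is down ((value of joint yellow_key above 0.003 m and value of joint green_key below 0.0055 m) or (value of joint blue_key above 0.003 m and value of joint yellow_key below 0.0055 m)).
It fails at once if the white key is pressed (3 mm) (value of joint white_key above 0.003 m).
It fails at once if a box is pressed or struck with more than 22 N (contact force between any of the fingers, the arm and laser_driver above 22 N or contact force between any of the fingers, the arm and shutter_box above 22 N or contact force between any of the fingers, the arm and power_meter above 22 N or contact force between any of the fingers, the arm and stage_box above 22 N).
It fails at once if a box is lifted by 8 mm or shoved by 20 mm (height (world z) of any of laser_driver, shutter_box, power_meter, stage_box above 0.008 m or distance of any of laser_driver, shutter_box, power_meter, stage_box from where it was at the start of the episode above 0.02 m).
It fails at once if the lens, the screwdriver or the bottle is moved by 20 mm or tipped (distance of any of lens, driver_tool, cleaner from where it was at the start of the episode above 0.02 m or angle between any of lens, cleaner's own z axis and vertical above 0.3 rad).
It also fails if it takes over 61 s, if anything falls off the work surface, if the arm or the gripper's body presses on something with over 40 N, if the wrist force passes 120 N, or if a joint passes its speed limit or range.

## Working session

There is one attempt and no reset: what is moved stays moved. The work goes in short steps, Python scripts to look and compute and a tool call to move; the robot and the scene stay as the last step left them, time stands still between calls to the robot, and variables do not carry over. Pictures are saved under pics/ and viewed, at most 10 in all, crops included, and the job is handed in when it is done.

Besides the shell and the picture viewer there is one more tool, called as name([rows], argument=value, ...), one row to a line, values as JSON. step_arm: Moves the arm, as the interface text tells. Its arguments: {"type":"object","properties":{"rows":{"type":"array"},"fingers":{"type":"number"},"squeeze":{"type":"number"}},"required":["rows"]}

```bash
mkdir -p pics
python3 - <<'E'
from bench import r, snapshot, get_calibration
import cv2
for n in("top","side"):
    cv2.imwrite(f"pics/{n}0.png",snapshot(n)); print(n,get_calibration(n))
s=r.sense(); print(s)
E
```

```text
top {'fovy': 55.09639765252221, 'cx': 277.58563389369755, 'cy': 216.46622711624397, 'eye': array([ 414.92324813,   19.37969243, 1025.36597094]), 'orientation': array([  4.08889435,  -0.84219631, -90.19564037])}
side {'fovy': 48.17737681384232, 'cx': 274.29123076376146, 'cy': 203.27699065820752, 'eye': array([ -34.57617973, -515.25748967,  928.82387449]), 'orientation': array([ 40.63111733,  -0.78226444, -45.3345161 ])}
{'time': 0.1, 'joint_pos': array([ 6.30012163e+01,  7.51195786e+00,  8.53239857e+01,  7.81363792e-05,
        8.72608772e+01, -4.89451198e+00]), 'qd': array([ 0.16059435, -0.1589295 , -0.28389477, -0.07461688,  0.01985993,
        0.15170194]), 'joint_efforts': array([ 1.03862803e-03, -5.70944953e+01, -5.01946127e+01,  8.27263761e-06,
        7.89517129e-03,  5.95578422e-05]), 'tool_pos': array([225.55049427, 555.47445342, 241.32797346]), 'tcp_rot': array([-1.79903539e+02, -8.33864016e-03,  1.57895718e+02]), 'ft_force': array([-0.27484501, -1.1836492 , -0.29775045]), 'wrist_torque': array([ 0.03903123, -0.03084056,  0.03803428]), 'grip_force': 0.0, 'finger_gap': 85.37981181883944}
```

View pics/top0.png

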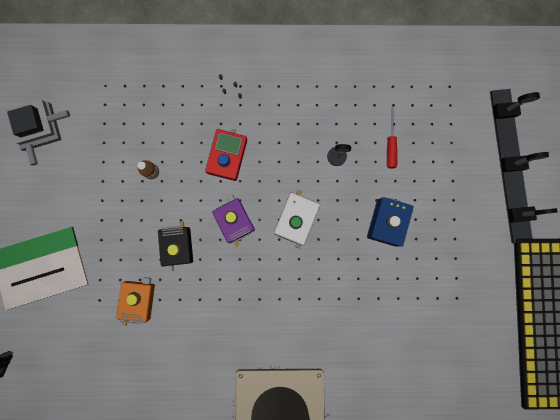

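View pics/side0.png

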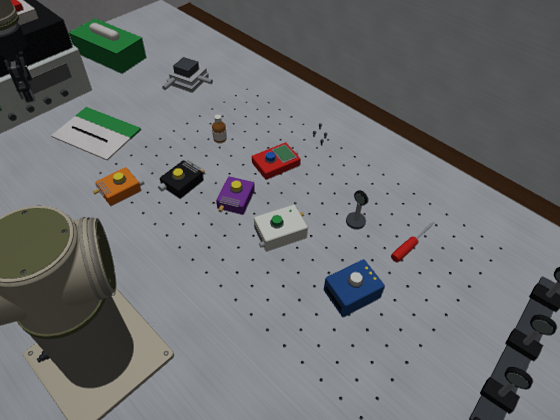

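The scene shows:
- **Top view, targets:** green key at (296,222) on the white box, blue key at (223,159) on the red meter.
- **Top view, bystanders:** white key at (395,221) on the blue box, bottle (148,169), lens (338,155), screwdriver (392,140).
- **Yellow keys:** black box (173,250), purple box (231,217), orange box (132,299). The black one at (173,250) is the shutter controller. Purple and orange are explicitly not meant.

I'll measure next and confirm in a crop.

```bash
cat > h.py <<'E'
import numpy as np, cv2
from scipy.spatial.transform import Rotation as Ro
from bench import get_calibration
def ray(n,u,v):
    c=get_calibration(n); f=210/np.tan(np.radians(c["fovy"]/2))
    d=np.array([(u-c["cx"])/f,-(v-c["cy"])/f,-1.])
    return c["eye"],Ro.from_euler("xyz",c["orientation"],degrees=True).apply(d)
def plane(n,u,v,z):
    e,d=ray(n,u,v); return e+d*(z-e[2])/d[2]
def tri(p,q):
    (a,d),(b,g)=ray("top",*p),ray("side",*q)
    s=np.linalg.lstsq(np.c_[d,-g],b-a,rcond=None)[0]
    x,y=a+s[0]*d,b+s[1]*g; return (x+y)/2,np.linalg.norm(x-y)
HUE={"green":(45,80),"yellow":(22,38),"blue":(100,125),"white":(0,180)}
def cap(im,c,uv,R=11):
    u,v=uv; h=cv2.cvtColor(im,cv2.COLOR_BGR2HSV)
    lo,hi=HUE[c]
    m=cv2.inRange(h,(lo,90,40),(hi,255,255)) if c!="white" else cv2.inRange(h,(0,0,130),(180,70,255))
    k=np.zeros_like(m); cv2.circle(k,(u,v),R,255,-1); m&=k
    n,l,st,ce=cv2.connectedComponentsWithStats(m)
    i=1+np.argmax(st[1:,4])
    return ce[i],st[i]
E
python3 - <<'E'
from h import *
T,S=cv2.imread("pics/top0.png"),cv2.imread("pics/side0.png")
for c,z,a,b in(("green",66,(296,222),(277,221)),("yellow",56,(173,250),(178,173)),("blue",50,(223,159),(270,156)),("white",76,(395,221),(356,279))):
    p,sp=cap(T,c,a);q,sq=cap(S,c,b)
    X,g=tri(p,q)
    print(c,p.round(1),sp[2:],q.round(1),sq[2:],"top",plane("top",*p,z).round(1),"side",plane("side",*q,z).round(1),"tri",X.round(1),g.round(1))
for n,p in(("bottle",(148,165)),("lens",(338,157)),):print(n,plane("top",*p,60).round())
t=cv2.resize(T[120:270,140:420],None,fx=2.8,fy=2.8,interpolation=3)
s=cv2.resize(S[120:320,90:400],None,fx=2.5,fy=2.5,interpolation=3)[:,:784]
cv2.imwrite("pics/crop_t.png",t);cv2.imwrite("pics/crop_s.png",s)
E
```

```text
green [295.7 221.6] [11 11 94] [276.4 220.1] [11 12 87] top [471.  -38.2  66. ] side [466.7 -43.4  66. ] tri [471.5 -38.8  57.7] 0.1
yellow [172.6 249.4] [ 12  12 109] [177.6 172.8] [ 12  11 101] top [405.7 256.2  56. ] side [402.6 251.3  56. ] tri [405.9 257.7  49. ] 0.6
blue [223.1 159.6] [ 11  12 101] [270.2 156.6] [ 9 10 80] top [624.7 137.7  50. ] side [620.2 130.7  50. ] tri [627.3 138.6  39.7] 1.2
white [394.6 220.6] [10 10 85] [356.1 276.7] [12 11 98] top [ 472.2 -272.4   76. ] side [ 471.7 -274.6   76. ] tri [ 472.7 -273.5   73.5] 1.1
bottle [609. 318.  60.]
lens [ 629. -143.   60.]
```

View pics/crop_t.png

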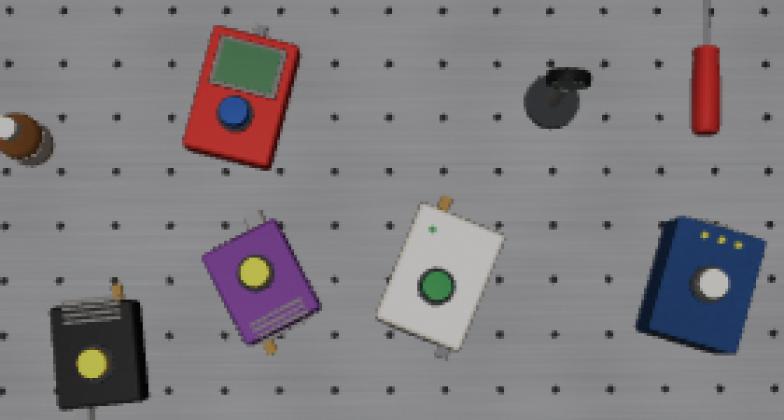

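The crop confirms black box (crop 91,364), green cap (436,286) and blue cap (234,112) as the targets. The purple box sits between them and is not meant. The views differ by 5 to 7 mm, so I'll check the lenses using the peg-hole grid.

Run:
```python
from h import *
H={}
for n in("top","side"):
    g=cv2.cvtColor(cv2.imread(f"pics/{n}0.png"),6)
    bh=cv2.morphologyEx(g,cv2.MORPH_BLACKHAT,np.ones((7,7)))
    _,l,st,ce=cv2.connectedComponentsWithStats((bh>35).astype(np.uint8))
    P=[plane(n,*c,0)[:2] for c,s in zip(ce[1:],st[1:]) if 2<=s[4]<=16 and max(s[2:4])<=5]
    P=np.array([p for p in P if 250<p[0]<850 and -480<p[1]<480]);H[n]=P;print(n,len(P))
from scipy.spatial import cKDTree
d,i=cKDTree(H["top"]).query(H["side"]);k=d<14
D=H["side"][k]-H["top"][i[k]];M=H["top"][i[k]]
for c in((471,-38),(406,256),(625,138),(472,-273)):
    w=np.linalg.norm(M-c,axis=1)<110
    print(c,w.sum(),np.median(D[w],0).round(1),D[w].std(0).round(1))
# top grid pitch: nearest-neighbour spacing, then lattice fit
P=H["top"];dd,_=cKDTree(P).query(P,2);p=np.median(dd[:,1]);print("pitch",p)
o=P[np.argmin(np.linalg.norm(P-[500,0],axis=1))]
x=(P-o)/p
for _ in range(5):
    ij=np.round(x);A=np.c_[ij,np.ones(len(ij))];C,_,_,_=np.linalg.lstsq(A,P,rcond=None);x=(P-C[2])@np.linalg.inv(C[:2]); 
    ok=np.linalg.norm(x-np.round(x),axis=1)<.3
    C=np.linalg.lstsq(A[ok],P[ok],rcond=None)[0];x=(P-C[2])@np.linalg.inv(C[:2])
r=P-np.c_[np.round(x),np.ones(len(x))]@C
print(C.round(2),ok.sum())
for c in((471,-38),(406,256),(625,138),(800,400),(350,400),(500,0)):
    w=(np.linalg.norm(P-c,axis=1)<90)&ok
    if w.sum():print(c,w.sum(),np.median(r[w],0).round(1))
```

```text
top 234
side 215
(471, -38) 13 [-0.1 -1.9] [3.7 1.4]
(406, 256) 12 [-0.2 -1.4] [1.4 0.5]
(625, 138) 9 [ 0.2 -1.9] [0.3 1.2]
(472, -273) 13 [-0.1 -1.7] [3.5 4.4]
pitch 49.35490348988108
[[ 5.0000e+01 -1.0000e-02]
 [ 1.0000e-02  4.9980e+01]
 [ 4.8012e+02  1.3800e+00]] 212
(471, -38) 9 [ 0.3 -0.1]
(406, 256) 8 [ 0.2 -0.2]
(625, 138) 7 [ 0.  -0.2]
(800, 400) 9 [ 0.1 -0. ]
(350, 400) 8 [ 0.1 -0.1]
(500, 0) 8 [0.2 0.1]
```

The grid pitch measures 50.0 mm with no distortion, and the cameras agree to 2 mm, so the top-view keys hold: green (470,-38), yellow (405,255), blue (624,137). The side centroids include the cap flanks, which explains their bias toward that camera.

```bash
cat > go.py <<'E'
import sys,numpy as np
from scipy.spatial.transform import Rotation as Ro
from bench import r
# shift along tool axes from measured pose to a target
s=r.sense();t=np.array(list(map(float,sys.argv[1:4])))
R=Ro.from_euler("xyz",[180,0,s["tcp_rot"][2]],degrees=True)
print(s["time"],s["tool_pos"].round(1),s["tcp_rot"].round(1),s["ft_force"].round(1),R.inv().apply(t-s["tool_pos"]).round(1))
E
python3 go.py 470 -38 130
```

```text
0.1 [225.6 555.5 241.3] [-179.9   -0.   157.9] [-0.3 -1.2 -0.3] [-449.8 -457.9  111.3]
```

step_arm([
  [[-30, -30, 0], 0],
  [[-60, -60, 0], 0],
  [[-90, -90, 5], 0],
  [[-120, -120, 10], 0],
  [[-150, -155, 20], 0],
  [[-180, -185, 30], 0],
  [[-210, -215, 40], 0],
  [[-240, -245, 50], 0],
  [[-270, -275, 60], 0],
  [[-300, -305, 60], 0],
  [[-330, -335, 60], 0],
  [[-360, -365, 60], 0],
], fingers=0)

```text
time: 1.3
tool_pos: [422.0, 80.6, 182.0]
tcp_rot: [-180.0, -0.0, 157.9]
ft_force: [0.4, 0.3, -0.4]
finger_gap: -0.1
grip_force: 0.0
```

step_arm([
  [[-30, -30, 0], 0],
  [[-60, -60, 0], 0],
  [[-80, -80, 0], 0],
  [[-90, -93, 10], 0],
  [[-90, -93, 20], 0],
  [[-90, -93, 30], 0],
  [[-90, -93, 40], 0],
  [[-90, -93, 50], 0],
  [[-90, -93, 50], 0],
  [[-90, -93, 50], 0],
  [[-90, -93, 50], 0],
])

```text
time: 2.4
tool_pos: [470.7, -37.6, 132.9]
tcp_rot: [180.0, 0.1, 157.9]
ft_force: [0.1, -0.3, -0.1]
finger_gap: -0.4
grip_force: 0.0
```

```bash
python3 go.py 470 -38 85
python3 - <<'E'
from bench import snapshot
import cv2
im=snapshot("side");cv2.imwrite("pics/s1.png",cv2.resize(im[100:320,120:420],None,fx=2.6,fy=2.6))
E
```

```text
2.4 [470.7 -37.6 132.9] [1.800e+02 1.000e-01 1.579e+02] [ 0.1 -0.3 -0.1] [ 0.5 -0.7 47.9]
```

View pics/s1.png

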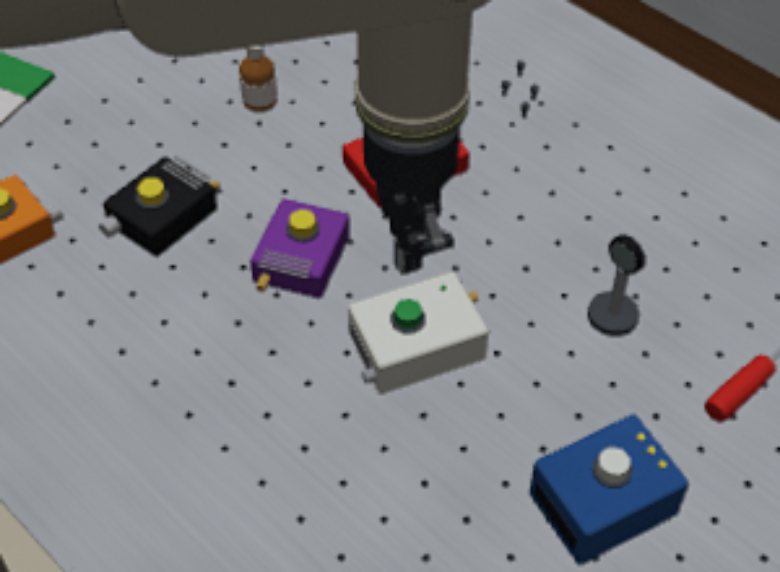

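The closed fingertip (crop 405,268) stands straight above the green cap (408,312). I'll descend to just above it.

step_arm([
  [[0, 0, 10], 0],
  [[0, 0, 20], 0],
  [[0, 0, 30], 0],
  [[0, 0, 38], 0],
  [[0, 0, 44], 0],
  [[0, 0, 48], 0],
  [[0, 0, 50], 0],
  [[0, 0, 50], 0],
  [[0, 0, 50], 0],
  [[0, 0, 50], 0],
])

```text
time: 3.45
tool_pos: [470.7, -37.8, 82.7]
tcp_rot: [180.0, 0.0, 157.9]
ft_force: [-0.7, 0.1, -0.0]
finger_gap: 0.1
grip_force: 0.0
```

step_arm([
  [[0, 0, 1], 0],
  [[0, 0, 2], 0],
  [[0, 0, 3], 0],
  [[0, 0, 4], 0],
  [[0, 0, 5], 0],
  [[0, 0, 6], 0],
  [[0, 0, 7], 0],
  [[0, 0, 8], 0],
  [[0, 0, 9], 0],
  [[0, 0, 10], 0],
  [[0, 0, 10], 0],
])

```text
time: 4.55
tool_pos: [470.3, -37.7, 72.2]
tcp_rot: [180.0, -0.0, 157.9]
ft_force: [-0.9, 0.1, 3.0]
finger_gap: 0.1
grip_force: 1.0
```

step_arm([
  [[0, 0, 1], 0],
  [[0, 0, 2], 0],
  [[0, 0, 3], 0],
  [[0, 0, 4], 0],
  [[0, 0, 4.5], 0],
  [[0, 0, 4.5], 0],
  [[0, 0, 4.5], 0],
])

```text
time: 5.25
tool_pos: [470.4, -37.8, 67.9]
tcp_rot: [180.0, 0.0, 157.9]
ft_force: [-1.3, -0.0, 3.3]
finger_gap: 0.0
grip_force: 2.0
```

step_arm([
  [[0, 0, 0.5], 0],
  [[0, 0, 1], 0],
  [[0, 0, 1], 0],
  [[0, 0, 1], 0],
])

```text
time: 5.65
tool_pos: [470.4, -37.8, 67.1]
tcp_rot: [180.0, 0.0, 157.9]
ft_force: [-2.6, 0.9, 6.1]
finger_gap: 0.1
grip_force: 3.2
```

Force is rising at the soft stop. I'll push 1 mm more to confirm, then lift.

step_arm([
  [[0, 0, 0.5], 0],
  [[0, 0, 1], 0],
  [[0, 0, 1], 0],
  [[0, 0, 1], 0],
])

```text
time: 6.05
tool_pos: [470.4, -37.8, 66.2]
tcp_rot: [180.0, 0.0, 157.9]
ft_force: [-4.5, 0.3, 9.1]
finger_gap: -0.4
grip_force: 4.3
```

step_arm([
  [[0, 0, -3], 0],
  [[0, 0, -8], 0],
  [[0, 0, -20], 0],
  [[0, 0, -40], 0],
  [[0, 0, -60], 0],
  [[0, 0, -80], 0],
  [[0, 0, -95], 0],
  [[0, 0, -100], 0],
  [[0, 0, -100], 0],
  [[0, 0, -100], 0],
])

```text
time: 7.05
tool_pos: [470.0, -37.7, 165.1]
tcp_rot: [-180.0, -0.0, 157.9]
ft_force: [-0.5, -0.8, -0.4]
finger_gap: -0.5
grip_force: 0.0
```

```bash
python3 go.py 405 255 76
```

```text
7.05 [470.  -37.7 165.1] [-180.    -0.   157.9] [-0.5 -0.8 -0.4] [170.3 246.7  89.1]
```

step_arm([
  [[17, 25, 0], 0],
  [[41, 60, 0], 0],
  [[65, 95, 0], 0],
  [[89, 130, 0], 0],
  [[113, 165, 0], 0],
  [[137, 200, 0], 0],
  [[155, 225, 0], 0],
  [[165, 240, 0], 0],
  [[170, 247, 0], 0],
  [[170, 247, 20], 0],
  [[170, 247, 40], 0],
  [[170, 247, 40], 0],
])

```text
time: 8.25
tool_pos: [403.5, 253.4, 122.1]
tcp_rot: [-179.7, -0.2, 157.9]
ft_force: [-0.2, 0.4, -0.3]
finger_gap: -0.1
grip_force: 0.0
```

```bash
python3 - <<'E'
from bench import snapshot
import cv2
im=snapshot("side");cv2.imwrite("pics/s2.png",cv2.resize(im[100:320,80:380],None,fx=2.6,fy=2.6))
E
python3 go.py 405 255 72
```

```text
8.3 [404.4 253.8 123.9] [-179.8   -0.2  157.9] [ 0.1 -0.4  1.4] [-0.1  1.3 51.9]
```

View pics/s2.png

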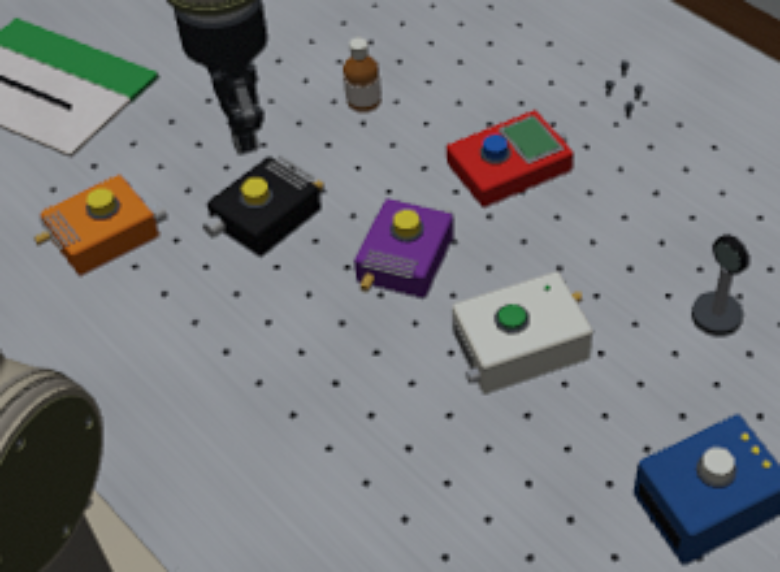

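The green cap (512,318) is now visibly low. The tip (247,150) stands over the black box's yellow cap (256,188), with the small lean due to perspective. I'll descend; contact should come at TCP z of about 67.

step_arm([
  [[0, 1, 10], 0],
  [[0, 1, 20], 0],
  [[0, 1, 30], 0],
  [[0, 1, 38], 0],
  [[0, 1, 44], 0],
  [[0, 1, 48], 0],
  [[0, 1, 51], 0],
  [[0, 1, 53], 0],
  [[0, 1, 53], 0],
  [[0, 1, 53], 0],
])

```text
time: 9.3
tool_pos: [406.4, 256.1, 73.1]
tcp_rot: [180.0, 0.0, 157.9]
ft_force: [-0.1, -0.0, -0.2]
finger_gap: -0.1
grip_force: 0.0
```

step_arm([
  [[0, 0, 1], 0],
  [[0, 0, 2], 0],
  [[0, 0, 3], 0],
  [[0, 0, 4], 0],
  [[0, 0, 5], 0],
  [[0, 0, 6], 0],
  [[0, 0, 7], 0],
  [[0, 0, 8], 0],
  [[0, 0, 8], 0],
])

```text
time: 10.2
tool_pos: [406.2, 256.0, 64.8]
tcp_rot: [-180.0, 0.0, 157.9]
ft_force: [-0.7, -0.5, 2.2]
finger_gap: -0.0
grip_force: 1.1
```

Contact is as expected. The target is TCP z of about 56.2 at about 9 N.

step_arm([
  [[0, 0, 1], 0],
  [[0, 0, 2], 0],
  [[0, 0, 3], 0],
  [[0, 0, 4], 0],
  [[0, 0, 5], 0],
  [[0, 0, 6], 0],
  [[0, 0, 7], 0],
  [[0, 0, 7], 0],
  [[0, 0, 7], 0],
])

```text
time: 11.1
tool_pos: [406.2, 256.0, 57.9]
tcp_rot: [180.0, 0.0, 157.9]
ft_force: [-1.4, -1.1, 3.9]
finger_gap: -0.3
grip_force: 2.0
```

step_arm([
  [[0, 0, 0.5], 0],
  [[0, 0, 1], 0],
  [[0, 0, 1.5], 0],
  [[0, 0, 1.5], 0],
  [[0, 0, 1.5], 0],
])

```text
time: 11.6
tool_pos: [406.3, 256.0, 56.7]
tcp_rot: [180.0, 0.0, 157.9]
ft_force: [-2.3, -0.8, 7.2]
finger_gap: -0.2
grip_force: 3.8
```

step_arm([
  [[0, 0, 0.5], 0],
  [[0, 0, 0.7], 0],
  [[0, 0, 0.7], 0],
  [[0, 0, 0.7], 0],
])

```text
time: 12.0
tool_pos: [406.3, 256.0, 56.1]
tcp_rot: [180.0, 0.0, 157.9]
ft_force: [-3.7, -2.1, 9.3]
finger_gap: 0.2
grip_force: 4.6
```

step_arm([
  [[0, 0, -3], 0],
  [[0, 0, -8], 0],
  [[0, 0, -20], 0],
  [[0, 0, -40], 0],
  [[0, 0, -60], 0],
  [[0, 0, -80], 0],
  [[0, 0, -95], 0],
  [[0, 0, -105], 0],
  [[0, 0, -105], 0],
  [[0, 0, -105], 0],
])

```text
time: 13.0
tool_pos: [405.9, 255.9, 160.1]
tcp_rot: [-180.0, -0.0, 157.9]
ft_force: [-0.4, 0.7, 0.2]
finger_gap: 0.2
grip_force: 0.0
```

```bash
python3 go.py 624.5 137 67
python3 - <<'E'
from bench import snapshot
import cv2
im=snapshot("side");cv2.imwrite("pics/s3.png",cv2.resize(im[100:320,80:380],None,fx=2.6,fy=2.6))
E
```

```text
13.0 [405.9 255.9 160.1] [-180.    -0.   157.9] [-0.4  0.7  0.2] [-247.2  -27.9   93.1]
```

View pics/s3.png

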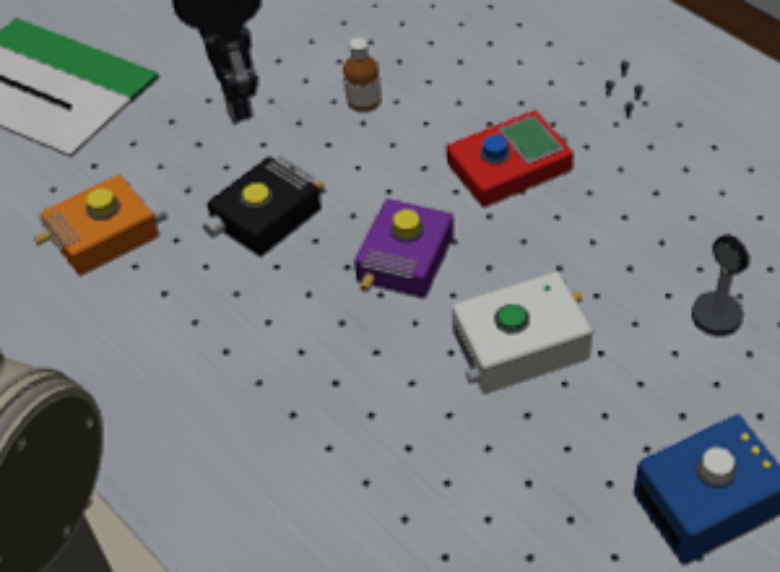

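The yellow cap (257,194) is now low, and nothing else has moved. Next is blue, with contact expected at TCP z of about 61.

step_arm([
  [[-20, -2, 0], 0],
  [[-55, -6, 0], 0],
  [[-95, -11, 0], 0],
  [[-135, -15, 0], 0],
  [[-170, -19, 0], 0],
  [[-205, -23, 0], 0],
  [[-230, -26, 0], 0],
  [[-242, -28, 0], 0],
  [[-247, -28, 0], 0],
  [[-247, -28, 20], 0],
  [[-247, -28, 40], 0],
  [[-247, -28, 40], 0],
])

```text
time: 14.25
tool_pos: [621.1, 137.6, 116.6]
tcp_rot: [-179.8, -0.4, 157.9]
ft_force: [-0.9, 0.0, -0.2]
finger_gap: -0.1
grip_force: 0.0
```

step_arm([
  [[0, 0, 10], 0],
  [[0, 0, 20], 0],
  [[0, 0, 30], 0],
  [[0, 0, 38], 0],
  [[0, 0, 44], 0],
  [[0, 0, 48], 0],
  [[0, 0, 51], 0],
  [[0, 0, 53], 0],
  [[0, 0, 53], 0],
  [[0, 0, 53], 0],
])

```text
time: 15.25
tool_pos: [624.7, 137.1, 67.9]
tcp_rot: [180.0, 0.0, 157.9]
ft_force: [-0.2, -0.3, 0.8]
finger_gap: -0.0
grip_force: 0.0
```

```bash
python3 go.py 624.5 137 61
```

```text
15.25 [624.7 137.1  67.9] [180.    0.  157.9] [-0.2 -0.3  0.8] [ 0.1 -0.2  6.9]
```

step_arm([
  [[0, 0, 1], 0],
  [[0, 0, 2], 0],
  [[0, 0, 3], 0],
  [[0, 0, 4], 0],
  [[0, 0, 5], 0],
  [[0, 0, 6], 0],
  [[0, 0, 7], 0],
  [[0, 0, 8], 0],
  [[0, 0, 9], 0],
  [[0, 0, 9], 0],
])

```text
time: 16.25
tool_pos: [624.5, 137.1, 58.6]
tcp_rot: [180.0, 0.0, 157.9]
ft_force: [-1.8, -0.1, 2.2]
finger_gap: 0.4
grip_force: 1.1
```

step_arm([
  [[0, 0, 1], 0],
  [[0, 0, 2], 0],
  [[0, 0, 3], 0],
  [[0, 0, 4], 0],
  [[0, 0, 5], 0],
  [[0, 0, 6], 0],
  [[0, 0, 7], 0],
  [[0, 0, 7], 0],
  [[0, 0, 7], 0],
])

```text
time: 17.15
tool_pos: [624.5, 137.1, 51.8]
tcp_rot: [180.0, 0.0, 157.9]
ft_force: [-1.9, -0.6, 4.7]
finger_gap: 0.1
grip_force: 2.2
```

step_arm([
  [[0, 0, 0.5], 0],
  [[0, 0, 1], 0],
  [[0, 0, 1.5], 0],
  [[0, 0, 1.5], 0],
  [[0, 0, 1.5], 0],
])

```text
time: 17.65
tool_pos: [624.6, 137.1, 50.7]
tcp_rot: [180.0, 0.0, 157.9]
ft_force: [-2.3, 0.0, 7.4]
finger_gap: -0.2
grip_force: 3.8
```

step_arm([
  [[0, 0, -3], 0],
  [[0, 0, -8], 0],
  [[0, 0, -20], 0],
  [[0, 0, -40], 0],
  [[0, 0, -60], 0],
  [[0, 0, -80], 0],
  [[0, 0, -100], 0],
  [[0, 0, -115], 0],
  [[0, 0, -120], 0],
  [[0, 0, -120], 0],
  [[0, 0, -120], 0],
])

```text
time: 18.75
tool_pos: [623.9, 137.0, 169.0]
tcp_rot: [-180.0, -0.1, 157.9]
ft_force: [-0.3, -0.8, -0.7]
finger_gap: -0.1
grip_force: 0.0
```

Run:
```python
from bench import snapshot
import cv2
im=snapshot("side");cv2.imwrite("pics/s4.png",cv2.resize(im[100:320,80:380],None,fx=2.6,fy=2.6))
```

```text
(no output)
```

View pics/s4.png

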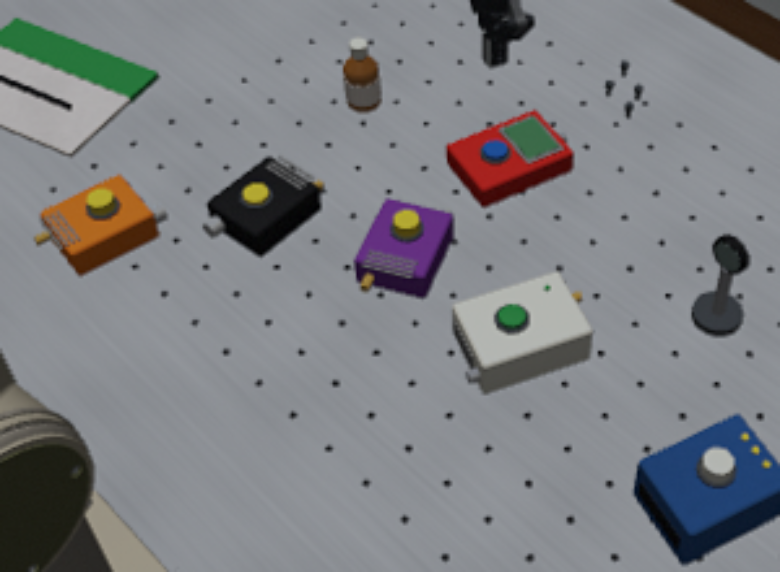

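The blue cap (495,151) is now low. All three keys are down, the white key is still up, every box is in place and the arm is clear.

```bash
python3 -c "
from bench import r
print(r.hand_in())"
```

```text
the job is handed in; nothing more can be done
None
```

I pressed the green, yellow and blue keys in that order, each to its soft stop at under 10 N. The white key is still up, nothing else in view moved, and the job is handed in; no verdict was returned.

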